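# Sort the dollhouse parts into their trays

### The job

Sort the mixed pieces on the desk: lay both turned bedposts flat in the long pine tray, side by side and lengthwise along it, stand both brass drawer pulls on their feet in the round tin, and set the cream bathtub upright in the square cork-lined crate. Nothing may lie on top of another piece or on a rim. Leave the small steel plane where it is.

Things in the scene. Friction and masses are not known exactly. Their poses are not given: they have to be found in the camera images.
- post_a_c (a point): one of two identical turned mahogany bedposts for a doll's bed, lying flat: 100 mm long (along its x axis), a 14 x 14 mm square block 22 mm long at each end and a round 11 mm thick shaft between them (56 mm long), about 18 g. The point is its centre, 7 mm above its underside.
- post_b_c (a point): one of two identical turned mahogany bedposts for a doll's bed, lying flat: 100 mm long (along its x axis), a 14 x 14 mm square block 22 mm long at each end and a round 11 mm thick shaft between them (56 mm long), about 18 g. The point is its centre, 7 mm above its underside.
- pull_a_c (a point): one of two identical brass drawer pulls standing on two round feet: a straight bar 60 mm long (along its x axis), 12 mm wide and 8 mm high, its top 26 mm above the underside; feet are discs 20 mm across and 4 mm high at 22 mm either side of the middle on 9 x 9 mm stems; 60 g. z is up when it stands on its feet. The point is its centre, 13 mm above its underside.
- pull_b_c (a point): one of two identical brass drawer pulls standing on two round feet: a straight bar 60 mm long (along its x axis), 12 mm wide and 8 mm high, its top 26 mm above the underside; feet are discs 20 mm across and 4 mm high at 22 mm either side of the middle on 9 x 9 mm stems; 60 g. z is up when it stands on its feet. The point is its centre, 13 mm above its underside.
- tub_c (a point): cream ceramic doll's bathtub, open on top, standing on four short brass feet: 104 mm long (along its x axis) with round ends, 54 mm wide over its upright straight sides (y axis, straight for the middle 50 mm), 42 mm high, walls 4 mm; 0.10 to 0.18 kg. The point is its centre, 21 mm above its underside; z is up when upright.
- tray: long shallow pine tray fixed to the desk, for bedposts: outside 120 mm (its x axis) by 180 mm (its y axis, the long way) by 14 mm high, walls 5 mm, floor 5 mm thick. Origin: centre of its underside, at desk level.
- tin: round shallow bare-metal tin fixed to the desk, for drawer pulls: 128 mm across outside, 18 mm high, wall 2 mm, floor 4 mm thick. Origin: centre of its underside, at desk level.
- crate: square plywood crate with a cork-lined floor, fixed to the desk, for the bathtub: outside 150 x 150 mm, 26 mm high, walls 5 mm, floor 6 mm thick with the cork. Origin: centre of its underside, at desk level.
- plane_c (a point): miniature steel hand plane, 90 mm long (x axis), 28 mm wide, about 32 mm high, lying loose in the same row as the pieces to sort; not to be moved. The point is on its middle, 15 mm above the desk.
Mind the look-alikes: they are no part of the job. Leave any blue, orange or purple look-alike of the part that bears pull_a_c alone.

How it is judged:
By the outcome, as a careful person would: the job done as asked, in the order asked, and still so for the second after the job is handed in, with the robot touching nothing.
It also fails if it takes over 128 s, if anything falls off the work surface, if the arm or the gripper's body presses on something with over 40 N, if the wrist force passes 120 N, or if a joint passes its speed limit or range.

### The arm

A 7-joint arm with a two-finger parallel gripper is mounted at the origin on the work surface. World frame = base frame: x ahead of the robot, y to its left, z up, the work surface at z = 0. Lengths are in m, angles in rad, forces in N, time in s.
With the tool pointing down it reaches from about 0.4 to 0.875 m from the base axis. Payload 19.3 kg.
Tool frame: the origin (TCP) lies midway between the tips of the shut fingers; the grasp point (between the pads) lies 19 mm behind it; z points along the fingers, y is the line along which they close (so a half turn about z gives the same grasp; the last joint's range is limited). The gripper opens to 85 mm and grips with 20 to 120 N. Pads are 22 mm wide; open, the fingers measure 114 mm over their backs; the gripper's body (76 mm by 85 mm) begins 54 mm behind the grasp point. The pads swing forward as they close: fully open they stand 13 mm farther back than shut.
Start: joints at [1.103, 0.521, -0.036, 1.599, 0.021, 1.021, -0.113], TCP at [0.242, -0.576, 0.231] pointing down, gripper open.
Joint ranges: [-2.91, 2.91], [-0.3, 2.13], [-1.5, 1.42], [0.17, 2.43], [-1.26, 4.41], [0.16, 1.93], [-2.52, 2.52]. Speed limits (rad/s): [1.89, 1.89, 2.39, 2.39, 3.01, 3.01, 3.01].

### API

Orientations are given as [roll, pitch, yaw] about the fixed x, y, z axes, in that order (R = Rz(yaw) Ry(pitch) Rx(roll)).
In Python, from workcell import * gives the robot as it stands. The module is installed in compiled form; this text tells all that it offers.
- The arm moves only by the tool play_rows, never from a script. Its argument "deltas" is a list of rows, each a list of 7 numbers: the shift along the tool's x, y, z in units of 500 mm (1.0 is 500 mm), then the turn, a rotation vector about the tool's x, y, z in units of 120 degrees (1.0 is 120 degrees), then the closure, from 0 (fully open) to 1 (shut). A call has 1 to 10 rows; each row is the pose to reach, as a shift and turn from the pose commanded when the call began, along the tool's axes at that moment; what a row does not reach only later rows make up. A row lasts 1/10 s, in which the tool goes at most 50 mm and 8.59 degrees, less where a joint would pass 70% of its speed; a pose out of reach is approached as far as the arm can. A call with a number of a shift or a turn outside -1 to 1 is refused whole. A call with a gripper value outside its range is refused whole. The fingers move at their own pace and stop on an object; "newtons" is the grip in N (left out, the last holds). Time passes only in rows, so rows that repeat a pose let the fingers close. It gives the time, the measured TCP pose, the force, the opening and the grip force at its end, in the units of the state.
- observe(): the state, without advancing time (a new reading comes with each control period).
- grab_frame(name): name is "scene" or "side" or "wrist"; returns the picture (400x640x3 uint8, red, green, blue); there is no depth.
- get_calibration(name): a dict with "fovy" (degrees; the focal length in pixels is half the picture's height over the tangent of half this angle, whatever the lens; pixels are square), "cx", "cy" (the principal point, pixels), "xyz" and "rotation" of the camera in the world. Camera axes: x right, y down, z forward; pixel columns grow to the right and rows downward; lengths in m; the calibration is good to about 2 mm. A picture is of the moment at which its call begins: read the wrist's pose just before it. get_calibration takes no time and is no camera call; for the wrist camera it gives the pose at the moment of the call.
- job_done(): hands the job in; it is judged then, once.
The state is a dict: "clock": time; "qpos": joint angles; "qd": joint speeds; "joint_efforts": joint torques, N m; "position": TCP position; "tool_rot": TCP orientation; "force": force on the tool from outside, world axes, zero at the start; "moment": the same for the moment, N m; "grip_width": finger opening in m; "finger_force": force on a finger pad.
Only numpy, scipy, OpenCV 4.12 (cv2) and the standard library are available. Lean on these libraries where they do the work, as an engineer would, in place of code of your own. Each camera call takes 0.05 s, during which the arm holds its last target. There are 200 camera calls.

## Working session

There is one attempt and no reset: what is moved stays moved. The work goes in short steps, Python scripts to look and compute and a tool call to move; the robot and the scene stay as the last step left them, time stands still between calls to the robot, and variables do not carry over. Pictures are saved under pics/ and viewed, at most 14 in all, crops included, and the job is handed in when it is done.

Besides the shell and the picture viewer there is one more tool, called after "Call:" as name([rows], argument=value, ...), one row to a line, values as JSON. play_rows: Moves the arm, as the interface text tells. Its arguments: {"type":"object","properties":{"deltas":{"type":"array"},"newtons":{"type":"number"}},"required":["deltas"]}

```bash
mkdir -p pics; ls; python3 - <<'E'
from workcell import *
import cv2
for n in ("scene","side"):
    f=grab_frame(n); cv2.imwrite(f"pics/{n}0.png",f[:,:,::-1])
    c=get_calibration(n); print(n,c)
print(get_calibration("wrist"))
s=observe(); print({k:s[k] for k in("clock","position","tool_rot","grip_width","force")})
E
```

```text
pics
scene {'fovy': 45.5343835667173, 'cx': 322.81036794679915, 'cy': 197.81958184126597, 'xyz': array([ 1.29016035, -0.13615719,  1.00786103]), 'rotation': array([-2.41386863,  0.01753632,  1.36150068])}
side {'fovy': 53.709725655711296, 'cx': 318.6524573559658, 'cy': 197.79832201569826, 'xyz': array([-0.02041619,  0.6165968 ,  0.72107885]), 'rotation': array([-2.30270225, -0.01877214, -2.42230468])}
{'fovy': 60.443552944763084, 'cx': 323.6087440355271, 'cy': 198.6727422767172, 'xyz': array([ 0.31515148, -0.54552077,  0.37333672]), 'rotation': array([ 2.82324845e+00,  1.51919347e-03, -1.17255577e+00])}
{'clock': 0.1, 'position': array([ 0.24199589, -0.57594161,  0.23081977]), 'tool_rot': array([-3.14061926e+00,  5.32168166e-05,  3.97778250e-01]), 'grip_width': 0.0852789192342594, 'force': array([0.1028201 , 0.41999003, 0.95753411])}
```

View pics/scene0.png

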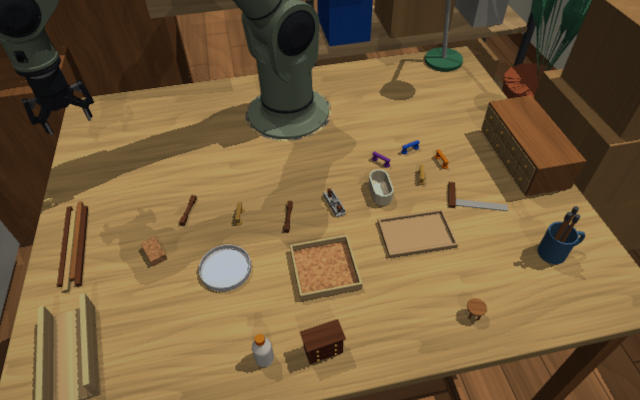

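View pics/side0.png

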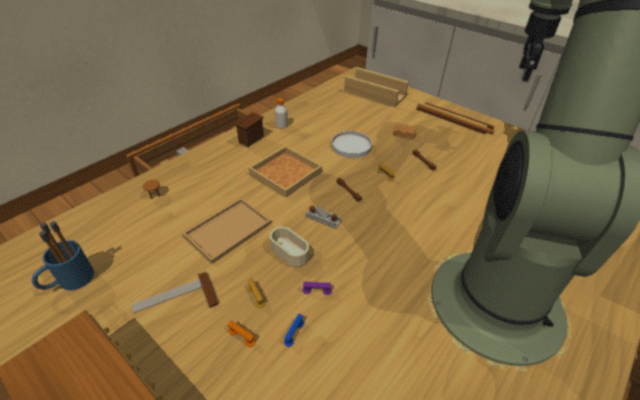

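The scene view shows the posts at (188,210) and (288,216), the brass pulls at (238,212) and (421,174), and the tub at (380,187). It also shows the plane at (335,202), tray at (416,234), tin at (225,268) and crate at (325,266). The blue, orange and purple pulls are decoys. The side view agrees with this.

```bash
cat > h.py <<'E'
import numpy as np, cv2
from scipy.spatial.transform import Rotation as R
from workcell import *
def ray(c,uv):
    f=200/np.tan(np.radians(c["fovy"])/2)
    uv=np.atleast_2d(np.asarray(uv,float))
    d=np.c_[(uv[:,0]-c["cx"])/f,(uv[:,1]-c["cy"])/f,np.ones(len(uv))]
    return d@R.from_euler("xyz",c["rotation"]).as_matrix().T
def toplane(c,uv,z):
    d=ray(c,uv); return c["xyz"]+d*((z-c["xyz"][2])/d[:,2])[:,None]
def proj(c,p):
    f=200/np.tan(np.radians(c["fovy"])/2)
    q=(np.atleast_2d(p)-c["xyz"])@R.from_euler("xyz",c["rotation"]).as_matrix()
    return q[:,:2]/q[:,2:]*f+[c["cx"],c["cy"]]
def tri(c1,u1,c2,u2):
    d1,d2=ray(c1,u1)[0],ray(c2,u2)[0]
    A=np.c_[d1,-d2]; s=np.linalg.lstsq(A,c2["xyz"]-c1["xyz"],rcond=None)[0]
    p,q=c1["xyz"]+s[0]*d1,c2["xyz"]+s[1]*d2
    return (p+q)/2,np.linalg.norm(p-q)
E
python3 - <<'E'
from h import *
np.set_printoptions(precision=4,suppress=True)
c=get_calibration("scene");s=get_calibration("side")
P=dict(postA=((188,210),(424,160)),postB=((288,216),(349,189)),pullA=((238,212),(387,171)),pullB=((421,174),(257,292)),tub=((381,187),(290,245)),tin=((225,268),(352,145)),crate=((325,266),(286,171)),tray=((416,234),(228,230)),plane=((335,202),(323,216)))
for k,(a,b) in P.items(): print(k,toplane(c,a,.01)[0],toplane(s,b,.01)[0],*tri(c,a,s,b))
# straightness: tray / crate corners at rim
print(toplane(c,[(378,222),(446,213),(455,245),(385,255)],.014))
print(toplane(c,[(290,245),(350,237),(360,290),(300,297)],.026))
print(toplane(c,[(198,268),(252,268),(225,246),(225,290)],.018))
E
```

```text
postA [ 0.3779 -0.3407  0.01  ] [ 0.3678 -0.3333  0.01  ] [ 0.3716 -0.3422  0.0032] 0.00022030814370549824
postB [ 0.4605 -0.0745  0.01  ] [ 0.4531 -0.0719  0.01  ] [ 0.4562 -0.0749  0.0057] 0.0018475805656569199
pullA [ 0.4159 -0.2063  0.01  ] [ 0.4206 -0.2112  0.01  ] [ 0.4185 -0.2064  0.0136] 0.001076506665483332
pullB [0.3897 0.3304 0.01  ] [0.3907 0.3255 0.01  ] [0.3905 0.328  0.012 ] 0.0037399842658992983
tub [0.4135 0.202  0.01  ] [0.4309 0.1843 0.01  ] [0.4235 0.1952 0.0236] 0.005688843891631857
tin [ 0.5915 -0.2547  0.01  ] [ 0.5782 -0.2478  0.01  ] [ 0.5851 -0.2564  0.002 ] 0.0018974740004560383
crate [ 0.6403 -0.0104  0.01  ] [ 0.6381 -0.0114  0.01  ] [ 0.6391 -0.0111  0.0092] 0.001947779241705272
tray [0.5952 0.2428 0.01  ] [0.5776 0.2514 0.01  ] [ 0.5872  0.2464 -0.001 ] 0.0013813759018620282
plane [0.4397 0.0613 0.01  ] [0.4369 0.0573 0.01  ] [0.4378 0.0596 0.0099] 0.004664389974615623
[[0.5376 0.1563 0.014 ]
 [0.5483 0.3437 0.014 ]
 [0.6533 0.3262 0.014 ]
 [0.6438 0.1433 0.014 ]]
[[ 0.5693 -0.0858  0.026 ]
 [ 0.5783  0.0688  0.026 ]
 [ 0.7342  0.0537  0.026 ]
 [ 0.7218 -0.0874  0.026 ]]
[[ 0.5824 -0.3192  0.018 ]
 [ 0.6117 -0.1884  0.018 ]
 [ 0.5297 -0.2488  0.018 ]
 [ 0.6596 -0.2583  0.018 ]]
```

Call:
play_rows([
  [0.54,-0.48,-0.04,0,0,0,0],
  [0.54,-0.48,-0.04,0,0,0,0],
  [0.54,-0.48,-0.04,0,0,0,0],
  [0.54,-0.48,-0.04,0,0,0,0],
  [0.54,-0.48,-0.04,0,0,0,0],
  [0.54,-0.48,-0.04,0,0,0,0],
  [0.54,-0.48,-0.04,0,0,0,0],
  [0.54,-0.48,-0.04,0,0,0,0],
  [0.54,-0.48,-0.04,0,0,0,0],
  [0.54,-0.48,-0.04,0,0,0,0],
])

```text
clock: 1.1
position: [0.3976, -0.2511, 0.2512]
tool_rot: [3.142, 0.0, 0.397]
force: [0.3, -0.1, 0.2]
grip_width: 0.0856
finger_force: 0.0
```

```bash
cat >> h.py <<'E'
def snap(n):
    c=get_calibration("wrist"); f=grab_frame("wrist")[:,:,::-1].copy()
    cv2.imwrite(f"pics/{n}.png",f); np.savez(f"pics/{n}.npz",**c); return f,c
E
python3 - <<'E'
from h import *
f,c=snap("w1"); s=observe(); print(s["clock"],s["position"],s["tool_rot"],c["xyz"],c["rotation"],s["qpos"])
E
```

```text
1.15 [ 0.39737448 -0.25150751  0.25109401] [-3.14152055e+00  6.23489698e-04  3.96230610e-01] [ 0.47079951 -0.22056865  0.39366137] [ 2.82281845e+00  5.12350340e-04 -1.17306112e+00] [ 0.57714068  0.25551321 -0.16749005  1.96246115  0.05315912  0.92820369
 -0.79147016]
```

View pics/w1.png

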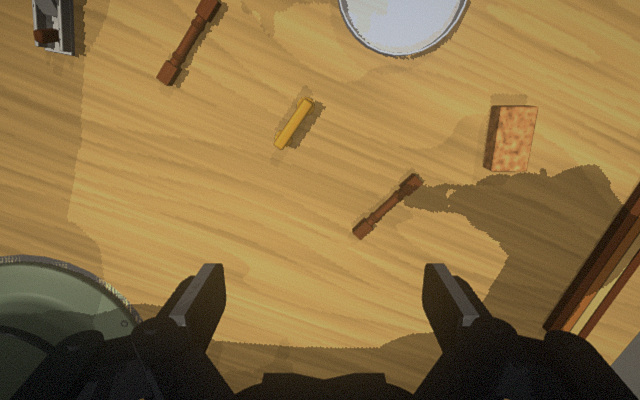

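The wrist view shows post A centred at about (388,206), pull A at (294,124) and post B at (190,40). The tin rim and the cork block are also in view.

```bash
cat >> h.py <<'E'
RNG=dict(post=((0,70,15),(12,255,140)),pull=((18,150,110),(28,255,255)))
def blob(f,c,seed,kind,z):
    m=cv2.inRange(cv2.cvtColor(f,cv2.COLOR_BGR2HSV),*map(np.array,RNG[kind]))
    m=cv2.morphologyEx(m,cv2.MORPH_CLOSE,np.ones((3,3)))
    n,l,st,ce=cv2.connectedComponentsWithStats(m)
    k=min(range(1,n),key=lambda i:np.hypot(*(ce[i]-seed))+(1e4 if st[i,4]<80 else 0))
    v,u=np.nonzero(l==k)
    p=toplane(c,np.c_[u,v],z)[:,:2]
    r=cv2.minAreaRect((p*1000).astype(np.float32)); b=cv2.boxPoints(r)
    e=max((b[1]-b[0],b[2]-b[1]),key=np.linalg.norm)
    print(kind,seed,"area",st[k,4],"rect c",np.array(r[0]).round(1),"size",np.round(sorted(r[1]),1),"deg %.1f"%(np.degrees(np.arctan2(e[1],e[0]))%180),"mean",(p.mean(0)*1000).round(1))
E
python3 - <<'E'
from h import *
f=cv2.imread("pics/w1.png"); c=dict(np.load("pics/w1.npz"))
h=cv2.cvtColor(f,cv2.COLOR_BGR2HSV)
for u,v in((388,206),(365,230),(412,182),(294,124),(190,45),(300,200),(400,300),(500,230)): print(u,v,h[v,u])
blob(f,c,(388,206),"post",.009);blob(f,c,(190,40),"post",.009);blob(f,c,(294,124),"pull",.026)
E
```

```text
388 206 [ 13 172 123]
365 230 [ 14 170 114]
412 182 [ 11 151 118]
294 124 [ 19 179 194]
190 45 [ 13 150  61]
300 200 [ 18 144 191]
400 300 [ 19 138 189]
500 230 [ 18 142 117]
post (388, 206) area 110 rect c [ 374.8 -343.1] size [ 7.9 31.8] deg 154.9 mean [ 374.5 -343.1]
post (190, 40) area 921 rect c [456.1 -74.7] size [16.2 98.7] deg 165.2 mean [457.9 -74.2]
pull (294, 124) area 829 rect c [ 423.2 -208. ] size [23.2 63.1] deg 167.2 mean [ 424.7 -206.1]
```

```bash
sed -i 's/^RNG=.*/RNG=dict(post=((0,60,10),(14,255,150)),pull=((17,163,120),(30,255,255)))/; s/cv2.cvtColor(f,cv2.COLOR_BGR2HSV),\*map/cv2.cvtColor(cv2.bilateralFilter(f,7,40,3),cv2.COLOR_BGR2HSV),*map/' h.py
python3 - <<'E'
from h import *
f=cv2.imread("pics/w1.png"); c=dict(np.load("pics/w1.npz"))
blob(f,c,(388,206),"post",.009);blob(f,c,(190,40),"post",.009);blob(f,c,(294,124),"pull",.026)
for a in(((362,231),(413,182)),((170,74),(210,6))):
    p=toplane(c,a,.01); print(p, p.mean(0), np.degrees(np.arctan2(*(p[1]-p[0])[1::-1])))
E
```

```text
post (388, 206) area 672 rect c [ 371.5 -342.5] size [ 14.5 100.3] deg 158.8 mean [ 370.2 -341.7]
post (190, 40) area 1079 rect c [456.2 -73. ] size [ 13.8 100.7] deg 164.8 mean [456.2 -73.5]
pull (294, 124) area 712 rect c [ 424.  -205.4] size [17.5 62.7] deg 166.1 mean [ 424.8 -205.5]
[[ 0.33393918 -0.32842406  0.01      ]
 [ 0.41284366 -0.35698568  0.01      ]] [ 0.37339142 -0.34270487  0.01      ] -19.899097252239468
[[ 0.41864462 -0.06714889  0.01      ]
 [ 0.49602218 -0.08739255  0.01      ]] [ 0.4573334  -0.07727072  0.01      ] -14.661221903029478
```

```bash
cat >> h.py <<'E'
def go(x,y,z,deg,frm=None):
    "units for a move to TCP x,y,z (mm), tool down, yaw deg; from the measured pose or frm"
    if frm is None:
        s=observe(); p=np.array(s["position"])*1000; a=np.degrees(s["tool_rot"][2])
    else: p=np.array(frm[:3],float); a=frm[3]
    M=(R.from_euler("z",a,degrees=True)*R.from_euler("x",180,degrees=True)).as_matrix()
    d=M.T@(np.array([x,y,z])-p)
    w=(deg-a+180)%360-180
    az=np.degrees(np.arctan2(y,x)); print("xyz",(d/500).round(4),"rz %.4f"%(-w/120),"rows>=%.1f"%max(np.linalg.norm(d)/50,abs(w)/8.59),"q7~%.2f"%np.radians(deg-az-90.5))
E
python3 - <<'E'
from h import *
go(371.5,-342.5,80,-21.2); go(371.5,-342.5,5,-21.2,(371.5,-342.5,80,-21.2))
E
```

```text
xyz [-0.118   0.1479  0.3422] rz 0.3659 rows>=5.1 q7~-1.20
xyz [ 0.   -0.    0.15] rz -0.0000 rows>=1.5 q7~-1.20
```

Call:
play_rows([
  [-0.118,0.148,0.342,0,0,0.366,0.5],
  [-0.118,0.148,0.342,0,0,0.366,0.5],
  [-0.118,0.148,0.342,0,0,0.366,0.5],
  [-0.118,0.148,0.342,0,0,0.366,0.5],
  [-0.118,0.148,0.342,0,0,0.366,0.5],
  [-0.118,0.148,0.342,0,0,0.366,0.5],
  [-0.118,0.148,0.342,0,0,0.366,0.5],
  [-0.118,0.148,0.4,0,0,0.366,0.5],
  [-0.118,0.148,0.45,0,0,0.366,0.5],
  [-0.118,0.148,0.492,0,0,0.366,0.5],
], newtons=30)

```text
clock: 2.15
position: [0.3729, -0.3417, 0.0053]
tool_rot: [3.142, -0.002, -0.364]
force: [0.1, -0.3, -0.5]
grip_width: 0.0426
finger_force: 0.0
```

Call:
play_rows([
  [0,0,0,0,0,0,0.5],
  [0,0,0,0,0,0,1],
  [0,0,0,0,0,0,1],
  [0,0,0,0,0,0,1],
  [0,0,0,0,0,0,1],
], newtons=30)

```text
clock: 2.65
position: [0.373, -0.342, 0.0068]
tool_rot: [3.141, -0.002, -0.368]
force: [-1.5, 1.3, 10.4]
grip_width: 0.009
finger_force: 29.4
```

Call:
play_rows([
  [0,0,-0.05,0,0,0,1],
  [0,0,-0.12,0,0,0,1],
  [0,0,-0.22,0,0,0,1],
  [0,0,-0.3,0,0,0,1],
  [0,0,-0.3,0,0,0,1],
])

```text
clock: 3.15
position: [0.3742, -0.3431, 0.1611]
tool_rot: [3.139, -0.009, -0.368]
force: [-0.2, 0.4, -0.7]
grip_width: 0.0091
finger_force: 29.8
```

```bash
python3 - <<'E'
from h import *
f,c=snap("w2"); s=observe(); print(s["clock"],s["position"],s["tool_rot"],s["grip_width"],s["finger_force"],s["force"])
E
```

```text
3.2 [ 0.37350846 -0.3423227   0.15864186] [ 3.14010649 -0.00589861 -0.36823085] 0.009136879687791 29.806191623210907 [ 0.0830643   0.26788824 -0.5914546 ]
```

View pics/w2.png

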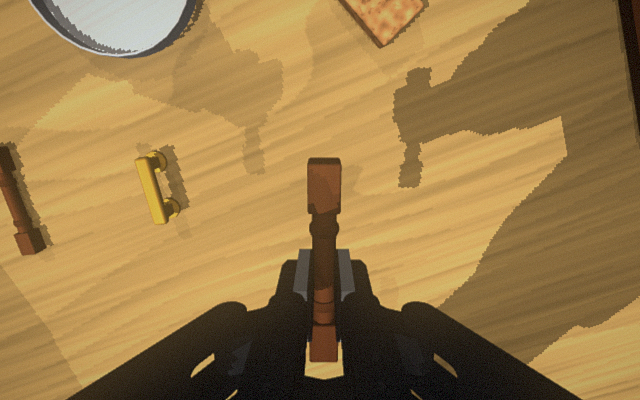

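Post A is held level between the pads, with its block spanning rows 158–215, and pull A and post B are undisturbed. I'll carry it to the tray and measure the tray from there.

```bash
python3 - <<'E'
from h import *
go(572,200,220,87)
E
```

```text
xyz [-0.0201 -1.1548 -0.1227] rz -0.9008 rows>=12.6 q7~-0.40
```

Call:
play_rows([
  [-0.01,-0.6,-0.12,0,0,-0.5,1],
  [-0.01,-0.6,-0.12,0,0,-0.5,1],
  [-0.01,-0.6,-0.12,0,0,-0.5,1],
  [-0.01,-0.6,-0.12,0,0,-0.5,1],
  [-0.01,-0.6,-0.12,0,0,-0.5,1],
  [-0.01,-0.6,-0.12,0,0,-0.5,1],
  [-0.01,-0.6,-0.12,0,0,-0.5,1],
  [-0.01,-0.6,-0.12,0,0,-0.5,1],
])

```text
clock: 4.0
position: [0.4759, -0.0584, 0.2152]
tool_rot: [-3.141, -0.0, 0.684]
force: [0.7, -1.9, -0.8]
grip_width: 0.0089
finger_force: 29.8
```

```bash
python3 - <<'E'
from h import *
go(572,200,220,87);s=observe(); print(s["clock"],s["position"],s["qpos"])
E
```

```text
xyz [ 0.4756 -0.2789 -0.0097] rz -0.3982 rows>=5.6 q7~-0.40
4.0 [ 0.47591872 -0.05836996  0.21515792] [ 0.2182038   0.32264041 -0.27183462  1.97946781  0.11260352  0.85375103
 -1.00077601]
```

Call:
play_rows([
  [0.475,-0.28,-0.01,0,0,-0.4,1],
  [0.475,-0.28,-0.01,0,0,-0.4,1],
  [0.475,-0.28,-0.01,0,0,-0.4,1],
  [0.475,-0.28,-0.01,0,0,-0.4,1],
  [0.475,-0.28,-0.01,0,0,-0.4,1],
  [0.475,-0.28,-0.01,0,0,-0.4,1],
  [0.475,-0.28,-0.01,0,0,-0.4,1],
  [0.475,-0.28,-0.01,0,0,-0.4,1],
  [0.475,-0.28,-0.01,0,0,-0.4,1],
])

```text
clock: 4.9
position: [0.5728, 0.1962, 0.2198]
tool_rot: [-3.141, 0.001, 1.511]
force: [-0.6, 0.1, 0.1]
grip_width: 0.0087
finger_force: 29.8
```

```bash
python3 - <<'E'
from h import *
f,c=snap("w3"); s=observe(); print(s["clock"],s["position"],s["tool_rot"],s["grip_width"])
E
```

```text
4.95 [0.57286574 0.19635583 0.22011498] [-3.14135347e+00  1.07716135e-03  1.51194839e+00] 0.008787034062045573
```

View pics/w3.png

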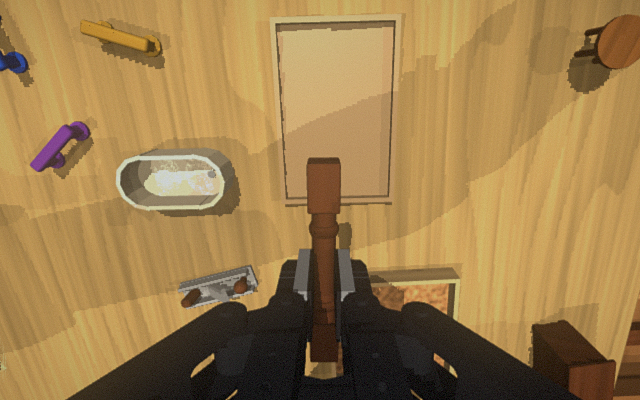

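The tray's outer rim corners are near (270,17), (402,14), (391,203) and (285,205). The tub is at (172,182), pull B at (120,38), and the plane is at (218,285).

```bash
python3 - <<'E'
from h import *
np.set_printoptions(precision=4,suppress=True)
c=dict(np.load("pics/w3.npz")); f=cv2.imread("pics/w3.png")
p=toplane(c,[(271,17),(402,14),(391,204),(286,206)],.014); print(p,p.mean(0))
for i in range(4): 
    d=p[(i+1)%4]-p[i]; print(np.linalg.norm(d[:2]),np.degrees(np.arctan2(d[1],d[0])))
blob(f,c,(125,36),"pull",.026)
print(toplane(c,[(117,182),(225,182),(172,152),(172,209)],.042))
print(observe()["qpos"])
E
```

```text
[[0.5321 0.3377 0.014 ]
 [0.6509 0.3331 0.014 ]
 [0.6414 0.151  0.014 ]
 [0.5287 0.1553 0.014 ]] [0.5883 0.2443 0.014 ]
0.11897300044934263 -2.2274327100407545
0.18235753430909313 -92.99626520305905
0.11280682569225772 177.81468797468176
0.18246195689206796 88.94055928782034
pull (125, 36) area 1153 rect c [397.5 328.8] size [17.9 70.2] deg 158.6 mean [395.4 328.7]
[[0.3715 0.1991 0.042 ]
 [0.4759 0.193  0.042 ]
 [0.4305 0.2249 0.042 ]
 [0.4192 0.1684 0.042 ]]
[-0.0939  0.5396 -0.4885  1.6467  0.2864  1.0277 -0.7317]
```

```bash
python3 - <<'E'
from h import *
go(567.5,245,50,87.3)
go(567.5,245,12.5,87.3)
E
```

```text
xyz [ 0.0965 -0.0164  0.3402] rz -0.0056 rows>=3.5 q7~-0.46
xyz [ 0.0965 -0.0164  0.4152] rz -0.0056 rows>=4.3 q7~-0.46
```

Call:
play_rows([
  [0.0965,-0.0164,0.1,0,0,-0.0056,1],
  [0.0965,-0.0164,0.2,0,0,-0.0056,1],
  [0.0965,-0.0164,0.3,0,0,-0.0056,1],
  [0.0965,-0.0164,0.35,0,0,-0.0056,1],
  [0.0965,-0.0164,0.375,0,0,-0.0056,1],
  [0.0965,-0.0164,0.395,0,0,-0.0056,1],
  [0.0965,-0.0164,0.41,0,0,-0.0056,1],
  [0.0965,-0.0164,0.415,0,0,-0.0056,1],
  [0.0965,-0.0164,0.415,0,0,-0.0056,1],
])

```text
clock: 5.85
position: [0.5679, 0.2469, 0.0138]
tool_rot: [3.14, -0.001, 1.527]
force: [0.4, -0.0, 0.3]
grip_width: 0.0089
finger_force: 29.8
```

Call:
play_rows([
  [0,0,0.0015,0,0,0,1],
  [0,0,0.002,0,0,0,1],
  [0,0,0.002,0,0,0,0.75],
  [0,0,0.002,0,0,0,0.74],
  [0,0,0.002,0,0,0,0.73],
  [0,0,-0.02,0,0,0,0.73],
  [0,0,-0.07,0,0,0,0.73],
  [0,0,-0.16,0,0,0,0.5],
  [0,0,-0.26,0,0,0,0.5],
  [0,0,-0.3,0,0,0,0.5],
])

```text
clock: 6.85
position: [0.5685, 0.2478, 0.1682]
tool_rot: [3.137, -0.003, 1.528]
force: [0.3, -0.4, 0.2]
grip_width: 0.0428
finger_force: 0.0
```

```bash
python3 - <<'E'
from h import *
f,c=snap("w4"); s=observe(); print(s["clock"],s["position"],s["tool_rot"],s["grip_width"])
go(456.2,-73.5,180,-15.2)
E
```

```text
6.9 [0.56911171 0.24798542 0.16963578] [ 3.13517853 -0.00332416  1.527718  ] 0.04275934441688796
xyz [-0.6521 -0.1979 -0.0207] rz 0.8561 rows>=12.0 q7~-1.69
```

View pics/w4.png

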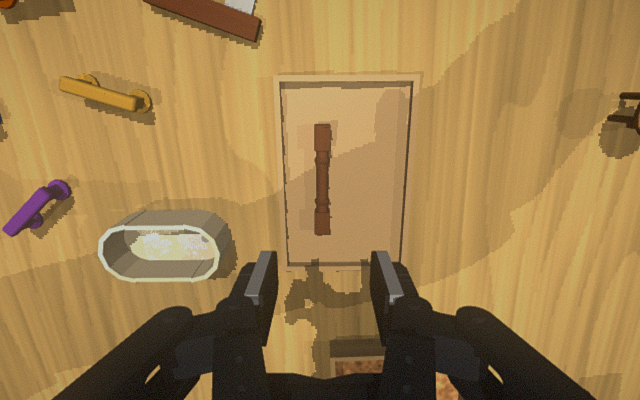

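Post A lies flat in the tray, at (322,125) to (322,235). Next is post B.

Call:
play_rows([
  [-0.652,-0.198,-0.02,0,0,-0.644,0.5],
  [-0.652,-0.198,-0.02,0,0,-0.644,0.5],
  [-0.652,-0.198,-0.02,0,0,-0.644,0.5],
  [-0.652,-0.198,-0.02,0,0,-0.644,0.5],
  [-0.652,-0.198,-0.02,0,0,-0.644,0.5],
  [-0.652,-0.198,-0.02,0,0,-0.644,0.5],
  [-0.652,-0.198,-0.02,0,0,-0.644,0.5],
  [-0.652,-0.198,-0.02,0,0,-0.644,0.5],
  [-0.652,-0.198,-0.02,0,0,-0.644,0.5],
  [-0.652,-0.198,-0.02,0,0,-0.644,0.5],
])

```text
clock: 7.9
position: [0.4542, -0.0753, 0.1732]
tool_rot: [-3.141, 0.0, 2.881]
force: [-0.4, -0.1, -0.5]
grip_width: 0.0427
finger_force: 0.0
```

```bash
python3 - <<'E'
from h import *
f,c=snap("w5"); s=observe(); print(s["clock"],s["position"],np.degrees(s["tool_rot"]),s["grip_width"])
u=proj(c,[.456,-.0735,.009])[0]; print(u); blob(f,c,tuple(u),"post",.009)
u=proj(c,[.424,-.2055,.026])[0]; print(u); blob(f,c,tuple(u),"pull",.026)
go(456.2,-73.5,5,164.8)
E
```

```text
7.95 [ 0.45424369 -0.07502537  0.17315304] [-1.79985705e+02  1.12057581e-02  1.65073936e+02] 0.042666194065213506
[326.75511771 179.7234911 ]
post (np.float64(326.75511770901966), np.float64(179.72349110053412)) area 1236 rect c [457.1 -74.3] size [ 13.4 100.2] deg 164.9 mean [454.9 -73.7]
[172.44526001 187.96196205]
pull (np.float64(172.44526000960704), np.float64(187.96196204944366)) area 1262 rect c [ 420.2 -197.4] size [24.8 64. ] deg 166.8 mean [ 418.3 -199.5]
xyz [-0.003   0.004   0.3363] rz 0.0023 rows>=3.4 q7~1.46
```

Call:
play_rows([
  [-0.004,0.002,0.1,0,0,0.002,0.5],
  [-0.004,0.002,0.2,0,0,0.002,0.5],
  [-0.004,0.002,0.28,0,0,0.002,0.5],
  [-0.004,0.002,0.32,0,0,0.002,0.5],
  [-0.004,0.002,0.334,0,0,0.002,0.5],
  [-0.004,0.002,0.334,0,0,0.002,0.5],
  [-0.004,0.002,0.334,0,0,0.002,1],
  [-0.004,0.002,0.334,0,0,0.002,1],
  [-0.004,0.002,0.334,0,0,0.002,1],
  [-0.004,0.002,0.334,0,0,0.002,1],
])

```text
clock: 8.95
position: [0.4573, -0.0745, 0.007]
tool_rot: [-3.141, 0.002, 2.872]
force: [-2.0, 0.8, 12.2]
grip_width: 0.009
finger_force: 29.4
```

Call:
play_rows([
  [0,0,0,0,0,0,1],
  [0,0,-0.05,0,0,0,1],
  [0,0,-0.12,0,0,0,1],
  [0,0,-0.2,0,0,0,1],
  [0,0,-0.25,0,0,0,1],
  [0,0,-0.25,0,0,0,1],
])

```text
clock: 9.55
position: [0.4581, -0.0747, 0.1343]
tool_rot: [-3.141, 0.006, 2.871]
force: [0.4, -0.2, -0.4]
grip_width: 0.0087
finger_force: 30.0
```

```bash
python3 - <<'E'
from h import *
s=observe(); print(s["clock"],s["position"],np.degrees(s["tool_rot"]),s["grip_width"])
go(611.5,243.5,100,87.3)
E
```

```text
9.55 [ 0.45810734 -0.07469186  0.13433112] [-179.98560631    0.31628048  164.52343493] 0.00871647989853479
xyz [-0.1258  0.6952  0.0687] rz 0.6435 rows>=9.0 q7~-0.43
```

Call:
play_rows([
  [-0.126,0.695,0.03,0,0,0.6435,1],
  [-0.126,0.695,0.03,0,0,0.6435,1],
  [-0.126,0.695,0.03,0,0,0.6435,1],
  [-0.126,0.695,0.03,0,0,0.6435,1],
  [-0.126,0.695,0.03,0,0,0.6435,1],
  [-0.126,0.695,0.03,0,0,0.6435,1],
  [-0.126,0.695,0.03,0,0,0.6435,1],
  [-0.126,0.695,0.03,0,0,0.6435,1],
  [-0.126,0.695,0.03,0,0,0.6435,1],
  [-0.126,0.695,0.03,0,0,0.6435,1],
])

```text
clock: 10.55
position: [0.6094, 0.2444, 0.1156]
tool_rot: [-3.142, 0.001, 1.522]
force: [-0.1, -0.4, -0.1]
grip_width: 0.0091
finger_force: 30.0
```

```bash
python3 - <<'E'
from h import *
s=observe(); print(s["clock"],s["position"],np.degrees(s["tool_rot"]),s["grip_width"])
go(611.5,243.5,12.5,87.3)
E
```

```text
10.55 [0.60944725 0.24444022 0.1156379 ] [-1.79997701e+02  3.24435632e-02  8.72269549e+01] 0.009127502128361432
xyz [-0.0017  0.0042  0.2063] rz -0.0006 rows>=2.1 q7~-0.43
```

Call:
play_rows([
  [-0.002,0.004,0.08,0,0,0,1],
  [-0.002,0.004,0.14,0,0,0,1],
  [-0.002,0.004,0.175,0,0,0,1],
  [-0.002,0.004,0.195,0,0,0,1],
  [-0.002,0.004,0.204,0,0,0,1],
  [-0.002,0.004,0.206,0,0,0,1],
  [-0.002,0.004,0.206,0,0,0,1],
])

```text
clock: 11.25
position: [0.6122, 0.2432, 0.0138]
tool_rot: [3.14, -0.001, 1.525]
force: [-0.0, 0.8, 0.3]
grip_width: 0.0089
finger_force: 30.0
```

Call:
play_rows([
  [0,0,0.002,0,0,0,0.75],
  [0,0,0.002,0,0,0,0.74],
  [0,0,0.002,0,0,0,0.73],
  [0,0,-0.02,0,0,0,0.73],
  [0,0,-0.07,0,0,0,0.73],
  [0,0,-0.16,0,0,0,0.5],
  [0,0,-0.26,0,0,0,0.5],
  [0,0,-0.3,0,0,0,0.5],
  [0,0,-0.3,0,0,0,0.5],
])

```text
clock: 12.15
position: [0.6131, 0.2437, 0.1674]
tool_rot: [3.136, -0.003, 1.525]
force: [-0.0, 0.3, -0.2]
grip_width: 0.043
finger_force: 0.0
```

```bash
python3 - <<'E'
from h import *
f,c=snap("w6"); s=observe(); print(s["clock"],s["position"],np.degrees(s["tool_rot"]),s["grip_width"])
g=grab_frame("scene"); cv2.imwrite("pics/s6.png",g[:,:,::-1])
E
```

```text
12.2 [0.6123451  0.24323066 0.16512199] [ 1.79832356e+02 -6.96622463e-02  8.73527777e+01] 0.04273449921963794
```

View pics/w6.png

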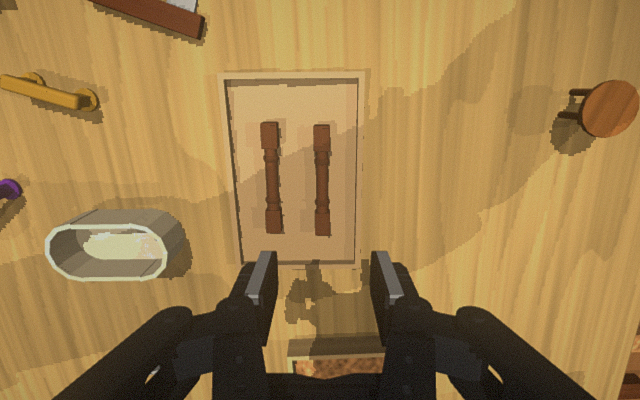

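Both posts lie flat and side by side in the tray, at columns 271 and 321. Pull B, near (45,92), seems to show its feet to one side, so I'll check whether it is lying down.

```bash
python3 - <<'E'
from h import *
r=lambda a:cv2.resize(a,(400,300),interpolation=cv2.INTER_CUBIC)
w4=cv2.imread("pics/w4.png");w2=cv2.imread("pics/w2.png");s=cv2.imread("pics/scene0.png");d=cv2.imread("pics/side0.png")
im=np.vstack([np.hstack([r(w4[45:135,45:165]),r(w2[143:233,110:230])]),np.hstack([r(s[152:197,391:451]),r(d[262:322,217:297])])])
cv2.imwrite("pics/z1.png",im)
c=dict(np.load("pics/w4.npz"))
E
```

```text
(no output)
```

View pics/z1.png

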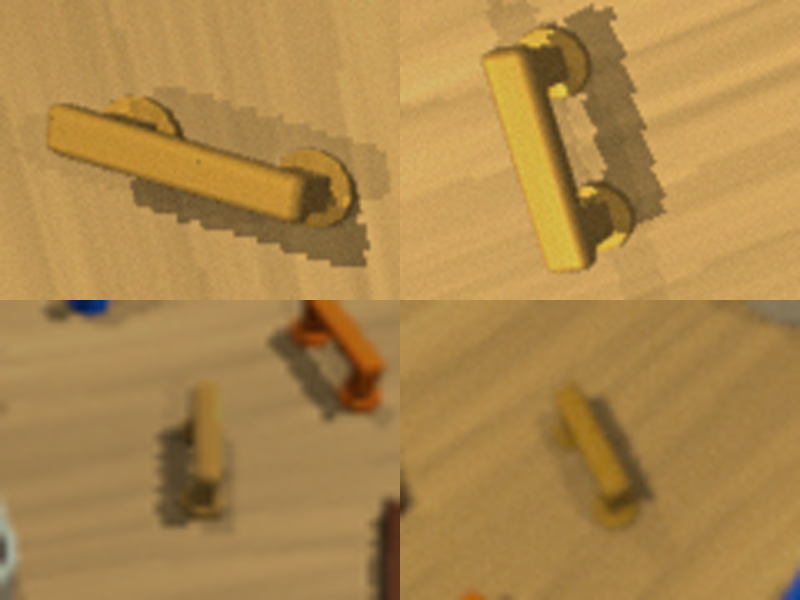

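Both pulls stand on their feet. I'll compute the bar-top lines from these pixels.

```bash
python3 - <<'E'
from h import *
np.set_printoptions(precision=4,suppress=True)
for w,a in(("w4",((59.4,83.4),(135,105))),("w2",((140.6,159.5),(159.5,222.5)))):
    c=dict(np.load(f"pics/{w}.npz")); p=toplane(c,a,.026); d=p[1]-p[0]
    print(p.mean(0),np.linalg.norm(d),np.degrees(np.arctan2(d[1],d[0])), proj(c,[*c["xyz"][:2],0]))
go(391,327,120,160)
E
```

```text
[0.3923 0.329  0.026 ] 0.0587922686319098 -18.607349307666798 [[322.4468  87.0281]]
[ 0.4222 -0.2059  0.026 ] 0.05596872784820453 166.51814538582778 [[322.5853  88.8374]]
xyz [ 0.1477 -0.4487  0.087 ] rz -0.6053 rows>=8.5 q7~0.52
```

```bash
python3 - <<'E'
from h import *
np.set_printoptions(precision=4,suppress=True)
c=get_calibration("scene"); print(toplane(c,[(436,152),(447,164),(417,144),(405,151)],.022))
go(392,329,120,161.4)
E
```

```text
[[0.3226 0.4003 0.022 ]
 [0.3786 0.413  0.022 ]
 [0.2757 0.3568 0.022 ]
 [0.2974 0.3111 0.022 ]]
xyz [ 0.1518 -0.4469  0.087 ] rz -0.6170 rows>=8.6 q7~0.54
```

Call:
play_rows([
  [0.152,-0.447,0.0,0,0,-0.617,0.5],
  [0.152,-0.447,0.0,0,0,-0.617,0.5],
  [0.152,-0.447,0.0,0,0,-0.617,0.5],
  [0.152,-0.447,0.0,0,0,-0.617,0.5],
  [0.152,-0.447,0.0,0,0,-0.617,0.5],
  [0.152,-0.447,0.0,0,0,-0.617,0.5],
  [0.152,-0.447,0.0,0,0,-0.617,0.5],
  [0.152,-0.447,0.0,0,0,-0.617,0.5],
  [0.152,-0.447,0.0,0,0,-0.617,0.5],
  [0.152,-0.447,0.0,0,0,-0.617,0.5],
])

```text
clock: 13.25
position: [0.3915, 0.3288, 0.162]
tool_rot: [-3.14, -0.001, 2.819]
force: [-0.1, 0.4, -0.4]
grip_width: 0.0429
finger_force: 0.0
```

```bash
python3 - <<'E'
from h import *
f,c=snap("w7"); s=observe(); print(s["clock"],s["position"],np.degrees(s["tool_rot"]),s["grip_width"])
u=proj(c,[.392,.329,.026])[0]; print(u); blob(f,c,tuple(u),"pull",.026)
x,y=map(int,u); cv2.imwrite("pics/z2.png",cv2.resize(f[max(0,y-90):y+90,max(0,x-120):x+120],(480,360)))
print(x-120,y-90); go(392,329,10,161.4)
E
```

```text
13.3 [0.39156463 0.32880955 0.16207734] [-1.79941478e+02 -7.47036352e-02  1.61271585e+02] 0.042730504809701954
[325.08855885 187.56016107]
pull (np.float64(325.088558853181), np.float64(187.5601610675176)) area 1154 rect c [388.1 330.5] size [17.2 63.5] deg 161.1 mean [386.6 330.9]
205 97
xyz [-0.0007  0.0006  0.3042] rz -0.0011 rows>=3.0 q7~0.54
```

View pics/z2.png

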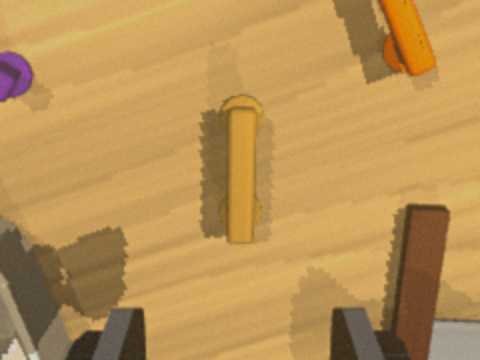

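The bar top runs from (326,151) to (325,218) in the full frame, about 2 mm from the estimate. The pull is aligned and nothing is in the way, so I can grasp.

Call:
play_rows([
  [0.003,0.001,0.08,0,0,0,0.5],
  [0.003,0.001,0.16,0,0,0,0.5],
  [0.003,0.001,0.24,0,0,0,0.5],
  [0.003,0.001,0.285,0,0,0,0.5],
  [0.003,0.001,0.304,0,0,0,0.5],
  [0.003,0.001,0.304,0,0,0,0.5],
  [0.003,0.001,0.304,0,0,0,1],
  [0.003,0.001,0.304,0,0,0,1],
  [0.003,0.001,0.304,0,0,0,1],
  [0.003,0.001,0.304,0,0,0,1],
], newtons=40)

```text
clock: 14.3
position: [0.3913, 0.3306, 0.012]
tool_rot: [3.14, 0.001, 2.816]
force: [-0.6, 0.0, 7.6]
grip_width: 0.0104
finger_force: 39.9
```

Call:
play_rows([
  [0,0,0,0,0,0,1],
  [0,0,-0.02,0,0,0,1],
  [0,0,-0.1,0,0,0,1],
  [0,0,-0.2,0,0,0,1],
  [0,0,-0.24,0,0,0,1],
  [0,0,-0.24,0,0,0,1],
])

```text
clock: 14.9
position: [0.3919, 0.331, 0.1346]
tool_rot: [3.137, 0.003, 2.816]
force: [0.0, 0.2, -0.0]
grip_width: 0.0108
finger_force: 39.2
```

```bash
python3 - <<'E'
from h import *
s=observe(); print(s["clock"],s["position"],np.degrees(s["tool_rot"]),s["grip_width"],s["force"])
# tin from scene0 and w1 pixels
c=dict(np.load("pics/w2.npz")); f=cv2.imread("pics/w1.png"); 
E
```

```text
14.9 [0.39187926 0.33095615 0.13455952] [179.76235581   0.18202702 161.35239689] 0.010772970859241613 [ 0.0079057   0.18894045 -0.04586625]
```

```bash
python3 - <<'E'
from h import *
go(520,30,190,165); go(650,-255,190,165,(520,30,190,165))
E
```

```text
xyz [-0.4352 -0.4884 -0.1109] rz -0.0304 rows>=6.6 q7~1.24
xyz [-0.3987 -0.4833 -0.    ] rz 0.0000 rows>=6.3 q7~1.67
```

Call:
play_rows([
  [-0.02,-0.02,-0.05,0,0,-0.03,1],
  [-0.435,-0.488,-0.111,0,0,-0.03,1],
  [-0.435,-0.488,-0.111,0,0,-0.03,1],
  [-0.435,-0.488,-0.111,0,0,-0.03,1],
  [-0.435,-0.488,-0.111,0,0,-0.03,1],
  [-0.435,-0.488,-0.111,0,0,-0.03,1],
  [-0.435,-0.488,-0.111,0,0,-0.03,1],
  [-0.435,-0.488,-0.111,0,0,-0.03,1],
  [-0.435,-0.488,-0.111,0,0,-0.03,1],
])

```text
clock: 15.8
position: [0.5193, 0.027, 0.1861]
tool_rot: [-3.141, -0.0, 2.875]
force: [-0.2, 0.6, -0.8]
grip_width: 0.0108
finger_force: 39.2
```

Call:
play_rows([
  [-0.4,-0.483,0,0,0,0,1],
  [-0.4,-0.483,0,0,0,0,1],
  [-0.4,-0.483,0,0,0,0,1],
  [-0.4,-0.483,0,0,0,0,1],
  [-0.4,-0.483,0,0,0,0,1],
  [-0.4,-0.483,0,0,0,0,1],
  [-0.4,-0.483,0,0,0,0,1],
  [-0.4,-0.483,0,0,0,0,1],
  [-0.4,-0.483,0,0,0,0,1],
])

```text
clock: 16.7
position: [0.6497, -0.2531, 0.186]
tool_rot: [3.14, -0.001, 2.882]
force: [-0.1, 1.4, 0.1]
grip_width: 0.0108
finger_force: 39.2
```

```bash
python3 - <<'E'
from h import *
f,c=snap("w8"); s=observe(); print(s["clock"],s["position"],np.degrees(s["tool_rot"]),s["grip_width"])
print(proj(c,[[.589,-.254,.018],[.422,-.206,.026]]))
E
```

```text
16.75 [ 0.6497057  -0.25296588  0.18632182] [ 1.79951677e+02 -2.64721694e-02  1.65145280e+02] 0.011219385853871569
[[ 305.44791526  113.11494946]
 [ 305.91792363 -140.73094898]]
```

View pics/w8.png

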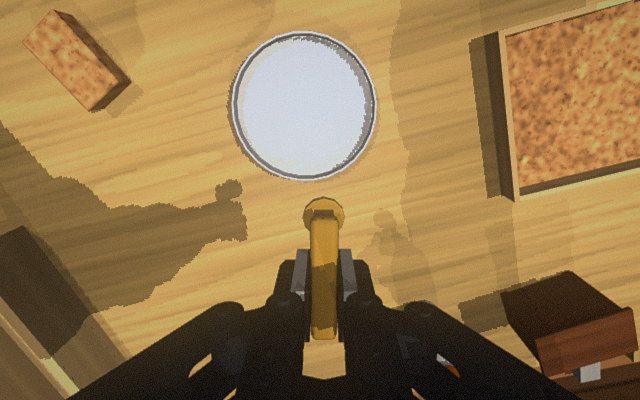

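The tin rim spans columns 230–377 and rows 31–182. Pull B is held level.

```bash
python3 - <<'E'
from h import *
np.set_printoptions(precision=4,suppress=True)
c=dict(np.load("pics/w8.npz")); p=toplane(c,[(230,107),(377,105),(304,31),(303.5,182)],.018); print(p,np.linalg.norm(p[0]-p[1]),np.linalg.norm(p[2]-p[3]))
t=(p[0]+p[1]+p[2]+p[3])/4*1000; print(t)
n=np.array([.259,.966])*20
for q in (t[:2]+n,t[:2]-n): print(q); go(*q,60,165); go(*q,17,165)
E
```

```text
[[ 0.5671 -0.3164  0.018 ]
 [ 0.5984 -0.1917  0.018 ]
 [ 0.5256 -0.2373  0.018 ]
 [ 0.6489 -0.2729  0.018 ]] 0.12860228827146383 0.12836533236783512
[ 584.9939 -254.5581   18.    ]
[ 590.1739 -235.2381]
xyz [0.1242 0.0037 0.2526] rz 0.0012 rows>=2.8 q7~1.68
xyz [0.1242 0.0037 0.3386] rz 0.0012 rows>=3.6 q7~1.68
[ 579.8139 -273.8781]
xyz [ 0.1244 -0.0763  0.2526] rz 0.0012 rows>=2.9 q7~1.74
xyz [ 0.1244 -0.0763  0.3386] rz 0.0012 rows>=3.7 q7~1.74
```

Call:
play_rows([
  [0.124,0.004,0.08,0,0,0,1],
  [0.124,0.004,0.16,0,0,0,1],
  [0.124,0.004,0.24,0,0,0,1],
  [0.124,0.004,0.285,0,0,0,1],
  [0.124,0.004,0.31,0,0,0,1],
  [0.124,0.004,0.325,0,0,0,1],
  [0.124,0.004,0.335,0,0,0,1],
  [0.124,0.004,0.338,0,0,0,1],
  [0.124,0.004,0.338,0,0,0,1],
])

```text
clock: 17.65
position: [0.5907, -0.2376, 0.018]
tool_rot: [-3.141, 0.001, 2.88]
force: [0.1, -0.6, -0.4]
grip_width: 0.0111
finger_force: 39.2
```

Call:
play_rows([
  [0,-0.003,0.002,0,0,0,1],
  [0,-0.003,0.004,0,0,0,1],
  [0,-0.003,0.004,0,0,0,1],
])

```text
clock: 17.95
position: [0.5901, -0.2395, 0.0161]
tool_rot: [-3.141, 0.001, 2.879]
force: [-2.8, -0.5, 7.8]
grip_width: 0.0108
finger_force: 40.3
```

Call:
play_rows([
  [0,0,0,0,0,0,0.8],
  [0,0,0,0,0,0,0.72],
  [0,0,0,0,0,0,0.72],
  [0,0,-0.02,0,0,0,0.72],
  [0,0,-0.07,0,0,0,0.72],
  [0,0,-0.16,0,0,0,0.5],
  [0,0,-0.26,0,0,0,0.5],
  [0,0,-0.3,0,0,0,0.5],
  [0,0,-0.3,0,0,0,0.5],
])

```text
clock: 18.85
position: [0.5913, -0.2392, 0.1695]
tool_rot: [-3.141, 0.005, 2.88]
force: [0.1, -0.1, 0.3]
grip_width: 0.0426
finger_force: 0.0
```

```bash
python3 - <<'E'
from h import *
f,c=snap("w9"); s=observe(); print(s["clock"],s["position"],np.degrees(s["tool_rot"]),s["grip_width"])
go(422,-206,165,166.3)
f=cv2.resize(f[0:300,100:500],(800,600)); cv2.imwrite("pics/z3.png",f)
E
```

```text
18.9 [ 0.59045926 -0.23918338  0.16728154] [-1.79967071e+02  1.53605316e-01  1.64991052e+02] 0.04250288543321488
xyz [ 0.3426 -0.0231  0.0046] rz -0.0109 rows>=3.4 q7~1.78
```

View pics/z3.png

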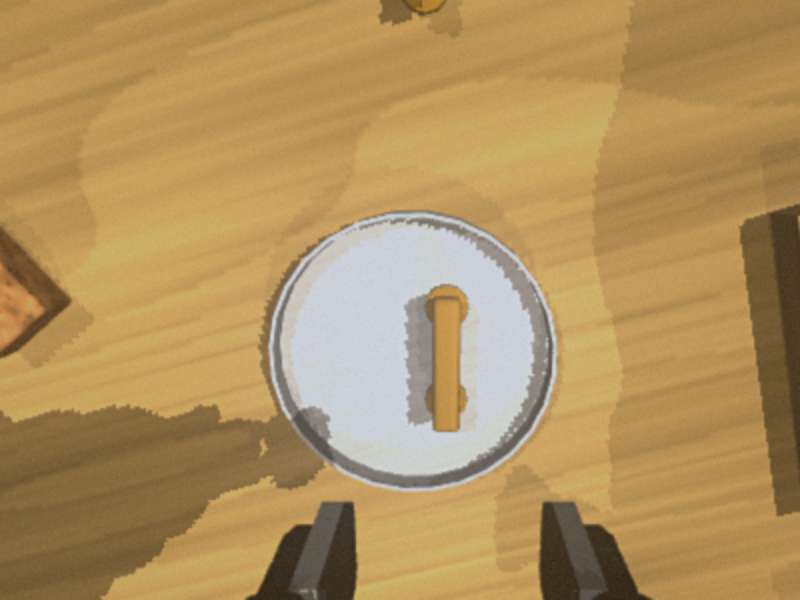

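Pull B stands in the tin, with its bar at (446,365) in the crop. Next is pull A.

Call:
play_rows([
  [0.342,-0.023,0,0,0,-0.011,0.5],
  [0.342,-0.023,0,0,0,-0.011,0.5],
  [0.342,-0.023,0,0,0,-0.011,0.5],
  [0.342,-0.023,0,0,0,-0.011,0.5],
  [0.342,-0.023,0,0,0,-0.011,0.5],
  [0.342,-0.023,0,0,0,-0.011,0.5],
])

```text
clock: 19.5
position: [0.4217, -0.2061, 0.1652]
tool_rot: [-3.142, -0.0, 2.902]
force: [0.3, 0.5, 0.7]
grip_width: 0.0428
finger_force: 0.0
```

```bash
python3 - <<'E'
from h import *
f,c=snap("w10"); s=observe(); print(s["clock"],s["position"],np.degrees(s["tool_rot"]),s["grip_width"])
u=proj(c,[.422,-.206,.026])[0]; print(u); blob(f,c,tuple(u),"pull",.026)
# bar column profile: saturation mask widths per row
m=cv2.inRange(cv2.cvtColor(cv2.bilateralFilter(f,7,40,3),cv2.COLOR_BGR2HSV),np.array(RNG["pull"][0]),np.array(RNG["pull"][1]))
x,y=map(int,u)
for r in range(y-60,y+60,6):
    k=np.nonzero(m[r,x-40:x+40])[0]; print(r,(k.min()+x-40,k.max()+x-40,len(k)) if len(k) else None)
go(422,-206,11,166.3)
E
```

```text
19.55 [ 0.42229486 -0.20589802  0.1651403 ] [1.79975131e+02 7.36796748e-03 1.66317373e+02] 0.04273805770237914
[324.48848432 186.19480073]
pull (np.float64(324.48848432410415), np.float64(186.1948007332909)) area 1122 rect c [ 418.5 -204. ] size [17.3 64.2] deg 167.1 mean [ 417.5 -203.9]
126 None
132 None
138 None
144 (np.int64(325), np.int64(325), 1)
150 (np.int64(315), np.int64(334), 20)
156 (np.int64(315), np.int64(335), 21)
162 (np.int64(319), np.int64(332), 14)
168 (np.int64(319), np.int64(332), 14)
174 (np.int64(319), np.int64(332), 14)
180 (np.int64(320), np.int64(332), 13)
186 (np.int64(320), np.int64(332), 13)
192 (np.int64(320), np.int64(332), 13)
198 (np.int64(317), np.int64(335), 19)
204 (np.int64(317), np.int64(335), 19)
210 (np.int64(319), np.int64(332), 14)
216 (np.int64(320), np.int64(332), 13)
222 None
228 None
234 None
240 None
xyz [ 5.000e-04 -3.000e-04  3.083e-01] rz 0.0001 rows>=3.1 q7~1.78
```

Call:
play_rows([
  [0.002,0.001,0.08,0,0,0,0.5],
  [0.002,0.001,0.16,0,0,0,0.5],
  [0.002,0.001,0.24,0,0,0,0.5],
  [0.002,0.001,0.29,0,0,0,0.5],
  [0.002,0.001,0.31,0,0,0,0.5],
  [0.002,0.001,0.31,0,0,0,0.5],
  [0.002,0.001,0.31,0,0,0,1],
  [0.002,0.001,0.31,0,0,0,1],
  [0.002,0.001,0.31,0,0,0,1],
  [0.002,0.001,0.31,0,0,0,1],
])

```text
clock: 20.55
position: [0.4216, -0.2055, 0.0113]
tool_rot: [-3.141, 0.002, 2.902]
force: [-0.1, 0.5, 9.3]
grip_width: 0.0108
finger_force: 41.2
```

Call:
play_rows([
  [0,0,0,0,0,0,1],
  [0,0,-0.02,0,0,0,1],
  [0,0,-0.1,0,0,0,1],
  [0,0,-0.16,0,0,0,1],
  [0,0,-0.16,0,0,0,1],
])

```text
clock: 21.05
position: [0.4223, -0.2059, 0.0941]
tool_rot: [-3.14, 0.005, 2.902]
force: [-0.1, 0.2, -1.8]
grip_width: 0.0106
finger_force: 39.9
```

```bash
python3 - <<'E'
from h import *
s=observe(); print(s["clock"],s["position"],np.degrees(s["tool_rot"]),s["grip_width"],s["force"])
go(579.3,-275.8,95,165); go(579.3,-275.8,17,165)
E
```

```text
21.05 [ 0.42228848 -0.2058954   0.0941248 ] [-179.92015548    0.27561625  166.28715486] 0.010646276866853873 [-0.0574937   0.16647197 -1.78870273]
xyz [-0.3382 -0.0614 -0.0018] rz 0.0107 rows>=3.4 q7~1.74
xyz [-0.3382 -0.0614  0.1542] rz 0.0107 rows>=3.8 q7~1.74
```

Call:
play_rows([
  [-0.338,-0.061,0,0,0,0.011,1],
  [-0.338,-0.061,0,0,0,0.011,1],
  [-0.338,-0.061,0,0,0,0.011,1],
  [-0.338,-0.061,0,0,0,0.011,1],
  [-0.338,-0.061,0,0,0,0.011,1],
  [-0.338,-0.061,0,0,0,0.011,1],
])

```text
clock: 21.65
position: [0.5773, -0.2743, 0.09]
tool_rot: [3.141, -0.001, 2.88]
force: [-0.3, 1.0, -0.4]
grip_width: 0.0109
finger_force: 39.9
```

```bash
python3 - <<'E'
from h import *
go(579.3,-275.8,17,165)
E
```

```text
xyz [-0.0047 -0.0019  0.1459] rz 0.0001 rows>=1.5 q7~1.74
```

Call:
play_rows([
  [-0.003,-0.001,0.05,0,0,0,1],
  [-0.003,-0.001,0.09,0,0,0,1],
  [-0.003,-0.001,0.12,0,0,0,1],
  [-0.003,-0.001,0.135,0,0,0,1],
  [-0.003,-0.001,0.142,0,0,0,1],
  [-0.003,-0.001,0.146,0,0,0,1],
  [-0.003,-0.001,0.148,0,0,0,1],
  [-0.003,-0.001,0.148,0,0,0,1],
])

```text
clock: 22.45
position: [0.5794, -0.2757, 0.0167]
tool_rot: [-3.141, 0.001, 2.88]
force: [-0.2, -0.4, -0.7]
grip_width: 0.0109
finger_force: 39.9
```

Call:
play_rows([
  [0,0,0.002,0,0,0,1],
  [0,0,0.003,0,0,0,1],
  [0,0,0.003,0,0,0,1],
  [0,0,0.003,0,0,0,0.8],
  [0,0,0.003,0,0,0,0.72],
  [0,0,0.003,0,0,0,0.72],
  [0,0,-0.02,0,0,0,0.72],
  [0,0,-0.07,0,0,0,0.72],
  [0,0,-0.16,0,0,0,0.5],
  [0,0,-0.26,0,0,0,0.5],
])

```text
clock: 23.45
position: [0.5786, -0.2751, 0.1477]
tool_rot: [3.141, -0.002, 2.88]
force: [0.7, -1.1, 0.1]
grip_width: 0.0427
finger_force: 0.0
```

```bash
python3 - <<'E'
from h import *
f,c=snap("w11"); s=observe(); print(s["clock"],s["position"],np.degrees(s["tool_rot"]),s["grip_width"])
f=cv2.resize(f[0:300,100:500],(800,600)); cv2.imwrite("pics/z4.png",f)
E
```

```text
23.5 [ 0.58203492 -0.27570241  0.15664084] [-179.96763219    0.46781573  165.01858054] 0.04253154844397089
```

View pics/z4.png

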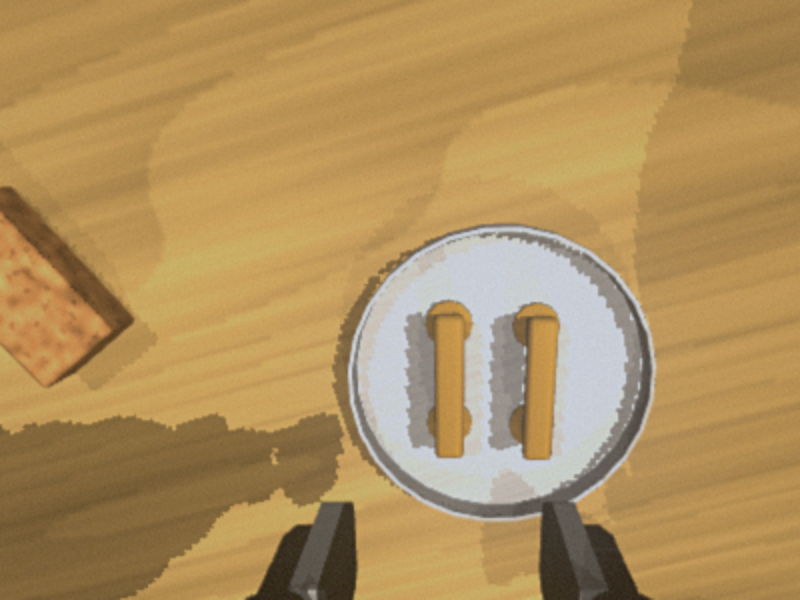

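Both pulls stand upright in the tin, at columns 450 and 540 of the crop. Next is the tub.

```bash
python3 - <<'E'
from h import *
go(424,196,180,176.6)
E
```

```text
xyz [ 0.5492  0.8296 -0.0467] rz -0.0965 rows>=10.0 q7~1.07
```

Call:
play_rows([
  [0.549,0.83,-0.046,0,0,-0.0965,0],
  [0.549,0.83,-0.046,0,0,-0.0965,0],
  [0.549,0.83,-0.046,0,0,-0.0965,0],
  [0.549,0.83,-0.046,0,0,-0.0965,0],
  [0.549,0.83,-0.046,0,0,-0.0965,0],
  [0.549,0.83,-0.046,0,0,-0.0965,0],
  [0.549,0.83,-0.046,0,0,-0.0965,0],
  [0.549,0.83,-0.046,0,0,-0.0965,0],
  [0.549,0.83,-0.046,0,0,-0.0965,0],
  [0.549,0.83,-0.046,0,0,-0.0965,0],
])

```text
clock: 24.5
position: [0.4206, 0.1982, 0.1702]
tool_rot: [3.142, 0.001, 3.082]
force: [0.3, -0.4, -0.3]
grip_width: 0.0853
finger_force: 0.0
```

Call:
play_rows([
  [0,0,0,0,0,0,0],
  [0,0,0,0,0,0,0],
])

```text
clock: 24.7
position: [0.4211, 0.1974, 0.1699]
tool_rot: [-3.142, 0.001, 3.085]
force: [-0.4, -0.4, -0.5]
grip_width: 0.0855
finger_force: 0.0
```

```bash
python3 - <<'E'
from h import *
f,c=snap("w12"); s=observe(); print(s["clock"],s["position"],np.degrees(s["tool_rot"]),s["grip_width"])
print(proj(c,[[.424,.196,.042],[.372,.199,.042],[.476,.193,.042]]))
E
```

```text
24.75 [0.4215246  0.19621031 0.16969072] [-1.79971928e+02  3.52856777e-02  1.76619176e+02] 0.0852746198589701
[[322.62964651 193.14935456]
 [322.66150824 129.12266583]
 [322.60123579 250.24119225]]
```

View pics/w12.png

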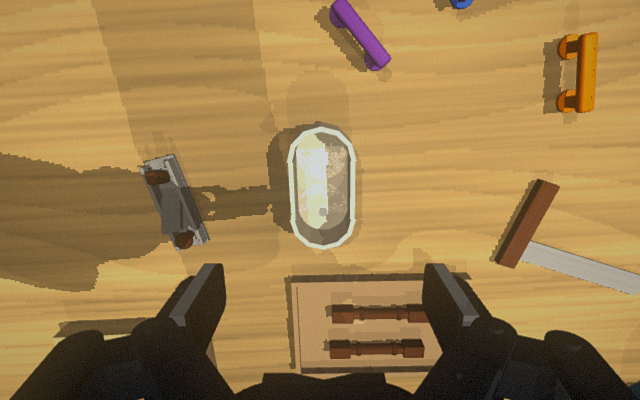

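The tub's rim spans columns 287–356 and rows 126–249, centred under the gripper. The plane is well clear.

Call:
play_rows([
  [-0.002,0,0.08,0,0,0,0],
  [-0.002,0,0.16,0,0,0,0],
  [-0.002,0,0.24,0,0,0,0],
  [-0.002,0,0.29,0,0,0,0],
  [-0.002,0,0.315,0,0,0,0],
  [-0.002,0,0.318,0,0,0,0],
  [-0.002,0,0.318,0,0,0,0],
], newtons=35)

```text
clock: 25.45
position: [0.4229, 0.1956, 0.0106]
tool_rot: [-3.141, 0.0, 3.081]
force: [-0.0, 0.5, 0.9]
grip_width: 0.0854
finger_force: 0.0
```

Call:
play_rows([
  [0,0,0,0,0,0,0.2],
  [0,0,0,0,0,0,0.3],
  [0,0,0,0,0,0,0.4],
  [0,0,0,0,0,0,0.6],
  [0,0,0,0,0,0,0.8],
  [0,0,0,0,0,0,0.8],
])

```text
clock: 26.05
position: [0.423, 0.1962, 0.0112]
tool_rot: [-3.142, 0.002, 3.082]
force: [-1.0, -3.2, 13.4]
grip_width: 0.0534
finger_force: 34.0
```

Gripped at 53 mm. Next I lift and hover near the crate to measure it.

Call:
play_rows([
  [0,0,0,0,0,0,0.8],
  [0,0,-0.02,0,0,0,0.8],
  [0,0,-0.08,0,0,0,0.8],
  [0,0,-0.16,0,0,0,0.8],
  [0,0,-0.26,0,0,0,0.8],
  [0,0,-0.3,0,0,0,0.8],
  [0,0,-0.3,0,0,0,0.8],
])

```text
clock: 26.75
position: [0.4236, 0.1966, 0.1634]
tool_rot: [3.14, 0.004, 3.081]
force: [0.7, 0.1, -2.0]
grip_width: 0.0533
finger_force: 38.3
```

```bash
python3 - <<'E'
from h import *
s=observe(); print(s["clock"],s["position"],np.degrees(s["tool_rot"]),s["grip_width"],s["force"])
go(735,0,175,177)
E
```

```text
26.75 [0.42355157 0.19664847 0.16343026] [179.9142024    0.25240112 176.5504878 ] 0.05332707579133685 [ 0.65650061  0.11725814 -2.04618848]
xyz [-0.6454 -0.3551 -0.0231] rz -0.0037 rows>=7.4 q7~1.51
```

Call:
play_rows([
  [-0.05,-0.025,-0.023,0,0,-0.004,0.8],
  [-0.13,-0.07,-0.023,0,0,-0.004,0.8],
  [-0.22,-0.12,-0.023,0,0,-0.004,0.8],
  [-0.31,-0.17,-0.023,0,0,-0.004,0.8],
  [-0.4,-0.22,-0.023,0,0,-0.004,0.8],
  [-0.49,-0.27,-0.023,0,0,-0.004,0.8],
  [-0.57,-0.31,-0.023,0,0,-0.004,0.8],
  [-0.62,-0.34,-0.023,0,0,-0.004,0.8],
  [-0.645,-0.355,-0.023,0,0,-0.004,0.8],
  [-0.645,-0.355,-0.023,0,0,-0.004,0.8],
])

```text
clock: 27.75
position: [0.7343, -0.0017, 0.17]
tool_rot: [-3.141, -0.002, 3.088]
force: [-0.1, -0.4, -1.1]
grip_width: 0.0536
finger_force: 38.3
```

```bash
python3 - <<'E'
from h import *
f,c=snap("w13"); s=observe(); print(s["clock"],s["position"],np.degrees(s["tool_rot"]),s["grip_width"])
E
```

```text
27.8 [ 7.33373039e-01 -3.29838533e-04  1.70337846e-01] [ 1.79991082e+02 -1.10570006e-01  1.77033813e+02] 0.053360655470807226
```

View pics/w13.png

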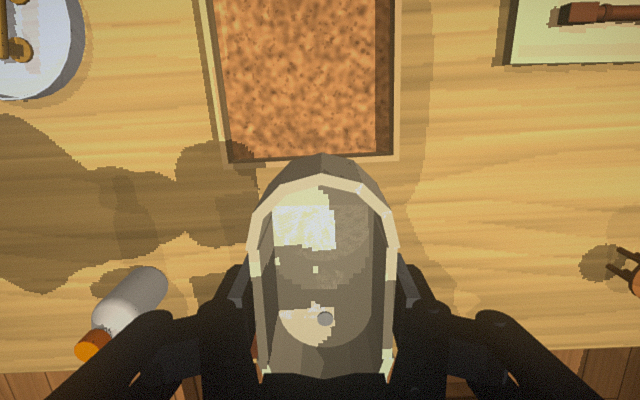

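The crate's near rim runs from about (224,164) to (400,158), and its side rims run up to (195,0) and (402,0). The tub is held upright.

```bash
python3 - <<'E'
from h import *
np.set_printoptions(precision=4,suppress=True)
c=dict(np.load("pics/w13.npz")); f=cv2.imread("pics/w13.png")
p=toplane(c,[(195,0),(402,0),(399,158),(225,164)],.026); print(p)
for a,b in((0,1),(1,2),(2,3),(3,0)):
    d=p[b]-p[a]; print(np.linalg.norm(d),np.degrees(np.arctan2(d[1],d[0])))
h=cv2.cvtColor(cv2.bilateralFilter(f,7,40,3),cv2.COLOR_BGR2HSV)
for r in (20,80,140): print(r,[(x,*h[r,x].tolist()) for x in list(range(186,246,5))+list(range(366,416,5))])
# cork region floor corners from scene0
s=cv2.imread("pics/scene0.png"); cs=get_calibration("scene")
m=cv2.inRange(cv2.cvtColor(cv2.bilateralFilter(s,7,40,3),cv2.COLOR_BGR2HSV),np.array((5,150,120)),np.array((15,255,255)))
n,l,st,ce=cv2.connectedComponentsWithStats(m); k=1+st[1:,4].argmax(); v,u=np.nonzero(l==k)
q=toplane(cs,np.c_[u,v],.006)[:,:2]; print(st[k],cv2.minAreaRect((q*1000).astype(np.float32)))
E
```

```text
[[ 0.5877 -0.0896  0.026 ]
 [ 0.5958  0.0631  0.026 ]
 [ 0.7142  0.0627  0.026 ]
 [ 0.7116 -0.0849  0.026 ]]
0.1529797149005725 86.97150144457999
0.11834467269019203 -0.2168824286836866
0.1476323546668783 -91.01518145924791
0.1239000139703512 -177.82190858075438
20 [(186, 20, 134, 205), (191, 20, 135, 206), (196, 19, 141, 139), (201, 22, 114, 183), (206, 23, 106, 207), (211, 18, 130, 118), (216, 15, 154, 169), (221, 15, 152, 203), (226, 15, 156, 193), (231, 14, 157, 172), (236, 16, 149, 207), (241, 14, 157, 196), (366, 14, 156, 201), (371, 15, 153, 206), (376, 15, 155, 105), (381, 14, 153, 112), (386, 15, 156, 113), (391, 16, 139, 81), (396, 18, 125, 206), (401, 18, 134, 196), (406, 18, 140, 190), (411, 18, 140, 189)]
80 [(186, 19, 139, 211), (191, 18, 140, 211), (196, 19, 140, 210), (201, 19, 140, 211), (206, 18, 139, 139), (211, 24, 109, 210), (216, 18, 128, 184), (221, 17, 130, 129), (226, 14, 156, 182), (231, 14, 156, 190), (236, 14, 155, 181), (241, 15, 156, 204), (366, 14, 157, 187), (371, 14, 157, 172), (376, 15, 154, 103), (381, 14, 156, 119), (386, 14, 154, 124), (391, 16, 138, 85), (396, 19, 124, 212), (401, 18, 138, 172), (406, 18, 140, 170), (411, 18, 141, 170)]
140 [(186, 21, 131, 214), (191, 21, 132, 214), (196, 20, 132, 215), (201, 20, 133, 215), (206, 20, 134, 215), (211, 19, 138, 155), (216, 18, 139, 147), (221, 25, 104, 216), (226, 18, 135, 96), (231, 16, 138, 94), (236, 14, 156, 185), (241, 14, 156, 175), (366, 15, 154, 171), (371, 14, 155, 186), (376, 15, 151, 115), (381, 15, 150, 112), (386, 15, 150, 104), (391, 17, 135, 87), (396, 19, 122, 216), (401, 18, 138, 192), (406, 18, 139, 192), (411, 18, 139, 191)]
[ 490   92   95   76 3144] ((266.72320556640625, 755.9053344726562), (161.28587341308594, 348.4252014160156), 89.58966064453125)
```

```bash
python3 - <<'E'
from h import *
np.set_printoptions(precision=4,suppress=True)
for w,a in(("w8",[(515,201),(640,177),(500,32),(472,40)]),("w3",[(460,267),(370,271)]),("w13",[(400,158),(222,164),(198,20),(400,20)])):
    c=dict(np.load(f"pics/{w}.npz")); print(w,toplane(c,a,.026))
for x,y in((640,-12),): go(x,y,100,177.3); go(x,y,18,177.3)
E
```

```text
w8 [[ 0.715  -0.0868  0.026 ]
 [ 0.7209  0.0251  0.026 ]
 [ 0.5677 -0.0857  0.026 ]
 [ 0.5678 -0.1081  0.026 ]]
w3 [[0.7153 0.0772 0.026 ]
 [0.6162 0.078  0.026 ]]
w13 [[ 0.7142  0.0635  0.026 ]
 [ 0.7114 -0.0875  0.026 ]
 [ 0.6011 -0.0896  0.026 ]
 [ 0.6091  0.0619  0.026 ]]
xyz [ 0.1853 -0.033   0.1407] rz -0.0022 rows>=2.3 q7~1.53
xyz [ 0.1853 -0.033   0.3047] rz -0.0022 rows>=3.6 q7~1.53
```

Call:
play_rows([
  [0.06,-0.01,0.03,0,0,-0.002,0.8],
  [0.14,-0.03,0.09,0,0,-0.002,0.8],
  [0.183,-0.033,0.14,0,0,-0.002,0.8],
  [0.183,-0.033,0.18,0,0,-0.002,0.8],
  [0.183,-0.033,0.22,0,0,-0.002,0.8],
  [0.183,-0.033,0.25,0,0,-0.002,0.8],
  [0.183,-0.033,0.275,0,0,-0.002,0.8],
  [0.183,-0.033,0.292,0,0,-0.002,0.8],
  [0.183,-0.033,0.301,0,0,-0.002,0.8],
  [0.183,-0.033,0.301,0,0,-0.002,0.8],
])

```text
clock: 28.8
position: [0.6415, -0.0118, 0.021]
tool_rot: [3.141, -0.0, 3.095]
force: [0.5, 0.3, -1.0]
grip_width: 0.0535
finger_force: 38.2
```

Call:
play_rows([
  [0,0,0.002,0,0,0,0.8],
  [0,0,0.003,0,0,0,0.8],
  [0,0,0.003,0,0,0,0.8],
])

```text
clock: 29.1
position: [0.6418, -0.012, 0.0202]
tool_rot: [-3.142, 0.001, 3.094]
force: [0.5, 0.3, -1.1]
grip_width: 0.0535
finger_force: 38.2
```

Call:
play_rows([
  [0,0,0.002,0,0,0,0.8],
  [0,0,0.004,0,0,0,0.8],
  [0,0,0.005,0,0,0,0.8],
  [0,0,0.005,0,0,0,0.8],
])

```text
clock: 29.5
position: [0.6416, -0.012, 0.0174]
tool_rot: [-3.141, 0.0, 3.095]
force: [-1.3, 0.0, -0.0]
grip_width: 0.0538
finger_force: 38.5
```

Call:
play_rows([
  [0,0,0.001,0,0,0,0.35],
  [0,0,0.001,0,0,0,0.25],
  [0,0,0.001,0,0,0,0.18],
  [0,0,0.001,0,0,0,0.15],
  [0,0,-0.02,0,0,0,0.15],
  [0,0,-0.08,0,0,0,0.15],
  [0,0,-0.16,0,0,0,0.15],
  [0,0,-0.26,0,0,0,0.15],
  [0,0,-0.34,0,0,0,0.15],
  [0,0,-0.4,0,0,0,0.15],
])

```text
clock: 30.5
position: [0.6419, -0.0116, 0.2211]
tool_rot: [3.141, 0.003, 3.095]
force: [-0.3, 0.5, -0.6]
grip_width: 0.0727
finger_force: 0.0
```

Call:
play_rows([
  [-0.1,0,-0.05,0,0,0,0.15],
  [-0.15,0,-0.05,0,0,0,0.15],
  [-0.15,0,-0.05,0,0,0,0.15],
  [-0.15,0,-0.05,0,0,0,0.15],
])

```text
clock: 30.9
position: [0.7163, -0.0149, 0.2424]
tool_rot: [3.141, -0.0, 3.095]
force: [0.0, 0.2, 0.0]
grip_width: 0.0727
finger_force: 0.0
```

```bash
python3 - <<'E'
from h import *
np.set_printoptions(precision=4,suppress=True)
f,c=snap("w14"); s=observe(); print(s["clock"],s["position"],s["grip_width"],s["force"])
h=cv2.cvtColor(cv2.bilateralFilter(f,7,40,3),cv2.COLOR_BGR2HSV)
m=cv2.inRange(h,np.array((0,0,150)),np.array((40,75,255)))   # cream / pale
n,l,st,ce=cv2.connectedComponentsWithStats(m)
for k in range(1,n):
    if st[k,4]>150:
        v,u=np.nonzero(l==k); q=toplane(c,np.c_[u,v],.048)[:,:2]
        print(st[k],cv2.minAreaRect((q*1000).astype(np.float32)))
print("crate corners expected px",proj(c,[[.566,-.087,.026],[.566,.0625,.026],[.716,.0625,.026],[.716,-.087,.026]]))
# has anything else moved? compare the scene view with the first
a=cv2.imread("pics/scene0.png"); b=grab_frame("scene")[:,:,::-1].copy(); cv2.imwrite("pics/s14.png",b)
d=cv2.threshold(cv2.absdiff(cv2.GaussianBlur(a,(5,5),0),cv2.GaussianBlur(b,(5,5),0)).max(2),35,255,0)[1]
n,l,st,ce=cv2.connectedComponentsWithStats(d)
print([ (st[k,:4].tolist(),int(st[k,4])) for k in range(1,n) if st[k,4]>15])
E
```

```text
30.95 [ 0.7159 -0.015   0.2424] 0.07288350438584083 [-0.7558  0.2743 -0.5141]
[ 20   0  18  77 416] ((581.4346923828125, -273.2960205078125), (14.61015510559082, 64.43914031982422), 72.8592529296875)
[ 487    0  110   75 3265] ((601.541259765625, 185.89926147460938), (59.07418441772461, 93.4478530883789), 0.669705867767334)
[ 60  20  19  64 632] ((594.978515625, -241.9427947998047), (16.131454467773438, 53.91925811767578), 78.23701477050781)
[ 99  28  15  65 614] ((603.7919311523438, -209.1031036376953), (12.247878074645996, 55.36455535888672), 75.28810119628906)
[ 292   31   61  118 1252] ((640.8287353515625, -12.608880996704102), (54.90284729003906, 104.65019226074219), 88.82754516601562)
[ 300   45   29   93 2188] ((640.8068237304688, -20.697050094604492), (26.067821502685547, 82.37199401855469), 87.58644104003906)
[152 273  37  33 792] ((842.88720703125, -191.97836303710938), (40.48799133300781, 36.80493927001953), 30.96681785583496)
[368 333  18  33 562] ((939.1420288085938, 38.32855224609375), (48.362796783447266, 20.309906005859375), 0.5315961241722107)
crate corners expected px [[239.4703  12.1669]
 [399.8146   3.8798]
 [396.6197 162.6117]
 [256.574  168.9595]]
[([0, 0, 49, 66], 2186), ([212, 0, 46, 71], 878), ([232, 0, 147, 236], 13861), ([319, 50, 19, 8], 107), ([17, 55, 78, 77], 2339), ([283, 85, 10, 8], 28), ([294, 88, 13, 15], 39), ([283, 94, 11, 15], 84), ([242, 103, 8, 3], 21), ([41, 121, 162, 93], 4848), ([250, 136, 15, 6], 35), ([236, 142, 6, 3], 16), ([85, 144, 206, 228], 12530), ([414, 165, 12, 22], 199), ([362, 170, 35, 41], 975), ([280, 177, 4, 10], 31), ([281, 190, 6, 9], 45), ([146, 192, 158, 81], 5230), ([394, 220, 40, 12], 259), ([146, 222, 7, 5], 30), ([75, 230, 4, 11], 25), ([398, 233, 40, 13], 265), ([303, 241, 35, 48], 1209), ([209, 252, 14, 27], 233), ([223, 253, 14, 27], 235), ([153, 263, 11, 7], 51), ([0, 339, 10, 38], 207)]
```

The tub's rim measures 55 × 105 mm at a height of 48 mm, centred in the crate, so it is upright. The posts, pulls and plane are as they were last seen, so I'm handing in.

```bash
python3 -c "
from workcell import *
print(job_done())"
```

```text
the job is handed in; nothing more can be done
None
```

The job is handed in at about 31 s on the clock: both bedposts lie side by side in the tray, both brass pulls stand in the tin, the tub is upright in the crate, and I never touched the plane or the decoys.

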